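# Tap the finial to the middle of its post cap

### The arm

A 6-joint arm with a two-finger parallel gripper is mounted at the origin on the work surface; the furniture and walls round the work are solid. World frame = base frame: x ahead of the robot, y to its left, z up, the work surface at z = 0. Lengths are in mm, angles in rad, forces in N, time in s.
With the tool pointing down it reaches from about 375 to 975 mm from the base axis. Payload 3.8 kg.
Tool frame: the origin (TCP) lies midway between the tips of the shut fingers; the grasp point (between the pads) lies 19 mm behind it; z points along the fingers, y is the direction in which the jaws open and shut (so a half turn about z gives the same grasp; the last joint's range is limited). The gripper opens to 85 mm and grips with 20 to 120 N. Pads are 22 mm wide; open, the fingers measure 114 mm over their backs; the gripper's body (76 mm by 85 mm) begins 54 mm behind the grasp point. The pads swing forward as they close: fully open they stand 13 mm farther back than shut.
Start: joints at [1.252, 0.264, 1.604, -0, 1.274, -0.037], TCP at [187.705, 648.371, 231.28] pointing down, gripper open.
Joint ranges: [-2.63, 2.63], [-0.94, 2.18], [0.31, 2.57], [-1.31, 4.45], [0, 2.66], [-2.55, 2.55]. Speed limits (rad/s): [2.57, 2.57, 3.14, 3.14, 3.14, 3.14].

### API

Orientations are given as a unit quaternion [w, x, y, z].
In Python, from station import bot, eoat, optics, order gives the robot as it stands. Calls block until the motion is done:
- bot.move_pose(position, orientation): joint-space move of the TCP to a pose.
- bot.move_linear(position, ori=None, v=150, f_stop=None): straight line of the TCP; ori=None keeps the orientation; v is the mean speed in mm/s. With f_stop (N) it stops when the force on the tool has changed by that much, and returns True; else False.
- bot.movej(angles): joint-space move.
- eoat.set_gripper(opening): finger opening in mm; the grip force is fixed at half the most; returns when the fingers have stopped.
- bot.sleep(seconds).
- bot.solve_ik(position, orientation): joint angles nearest the present ones, or None.
- bot.read_state(): the state.
- optics.get_image(name): name is "side" or "top"; returns (picture, depth): 420x560x3 uint8, blue, green, red; 420x560 float32, mm along the optical axis (not along the pixel's ray), 0 where there is no reading.
- optics.calibration(name): a dict with "fovy" (degrees; the focal length in pixels is half the picture's height over the tangent of half this angle, whatever the lens; pixels are square), "cx", "cy" (the principal point, pixels), "dist" ([k1, k2, p1, p2, k3] as OpenCV has them; the pictures are not rectified), "R" (3x3) and "t" (3): a world point X has camera coordinates R X + t. Camera axes: x right, y down, z forward; pixel columns grow to the right and rows downward; lengths in mm; the calibration is good to about 2 mm. A picture is of the moment at which its call begins. calibration takes no time and is no camera call.
A pose or a line that the arm cannot do raises bot.PlanningError and nothing moves.
- order.close_job(): hands the job in, once; it reports no verdict.
The state is a dict: "time": time; "joint_pos": joint angles; "joint_vel": joint speeds; "effort": joint torques, N m; "tcp_pos": TCP position; "tcp_rot": TCP orientation; "ft_force": force on the tool from outside, world axes, zero at the start; "ft_torque": the same for the moment, N m; "grip_width": finger opening in mm.
Only numpy, scipy, OpenCV 4.12 (cv2) and the standard library are available. Lean on these libraries where they do the work, as an engineer would, in place of code of your own. Each camera call takes 0.05 s, during which the arm holds its last target.

### The job

A dark turned wooden finial is standing, not yet glued, away from the middle of its square post cap. Centre it for gluing with light touches of a fingertip against its side, so that it stands upright inside the black ring drawn on the cap with bare wood showing all round between it and the ring. Only push it: do not grip, lift or topple it, keep the cap where it is, and leave the other cap (whose finial is already glued in its ring) and the tools alone.

Things in the scene. Friction and masses are not known exactly. Their poses are not given: they have to be found in the camera images.
- finial: Loose dark turned finial, 58 mm tall, 80 g, tippy. Origin: centre of its underside; z up. Diameter by height: flat foot 18 mm at 0, widest 28 mm at 9, 14 at 18, neck 12 to 16, head 19 at 40, tip at 58. A vertical finger with its tip under 9 mm above the cap meets the 28 mm swelling and the finial slides (friction about 0.6), stopping with the push; pushed at the head it topples.
- block: Its post cap: light wood, 80 x 80 mm, 26 mm high (upper 12 mm is 74 x 74), 0.45 kg, lying free on the bench. Origin: centre of its underside; flat top 26 mm above. Round the centre of the top a black ring line, 40 mm inside diameter, 2 mm wide. At the start the finial stands on this top, 14 to 23 mm off centre in any direction.
- twin: The other cap, same shape and colours, with an identical finial glued in the middle of its ring (84 mm tall in all): a finished one, to be left alone. Origin at the centre of its underside. Which side of the bench it is on varies.
- pencil: Red carpenter pencil, 195 mm long, 12 mm wide, 11 mm high, lying between the two caps. Leave alone. Origin at the centre of its underside.
- bench_dog: Beech bench dog, 29 mm diameter, 65 mm tall, standing behind the caps as seen from the robot. Leave alone. Origin at the centre of its underside.
- sanding_block: Cork sanding block, 65 x 112 x 36 mm. Leave alone. Origin at the centre of its underside.
- offcut: Red-brown wooden offcut, 45 x 90 x 30 mm. Leave alone. Origin at the centre of its underside.
- tape: Roll of masking tape lying flat, 96 mm diameter, 25 mm high. Leave alone. Origin at the centre of its underside.
Things that resemble listed ones, but are neither listed nor needed, are in the scene too. What is shaped like the finial but white is not meant. Leave any red look-alike of the block alone.

How it is judged (in metres and radians):
At the end, for the whole second after the job is handed in: The finial stands upright (within 0.05 rad) and at rest on the cap, its axis within 6 mm of the cap's centre; the cap lies flat within 20 mm of where it was and the other cap within 10 mm of where it was (horizontal distance between finial and block below 0.006 m and z of finial in the frame of block between 0.023 and 0.029 m and angle between each of finial, block's own z axis and vertical below 0.05 rad and linear speed of finial below 0.01 m/s and distance of block from where it was at the start of the episode below 0.02 m and distance of twin from where it was at the start of the episode below 0.01 m); the robot touches nothing.
It fails at once if the finial is toppled (leans more than 0.5 rad) or knocked off the cap (angle between finial's own z axis and vertical above 0.5 rad or z of finial in the frame of block below 0.016 m).
It fails at once if the finial is lifted more than 8 mm off the cap (z of finial in the frame of block above 0.034 m).
It fails at once if the finial is gripped or hit hard: more than 12 N between the fingers and it (contact force between the fingers and finial above 12 N).
It fails at once if the finial's cap is moved more than 20 mm, or the finished cap more than 10 mm (distance of block from where it was at the start of the episode above 0.02 m or distance of twin from where it was at the start of the episode above 0.01 m).
It fails at once if a tool or bystander is moved more than 15 mm (distance of any of pencil, bench_dog, sanding_block, offcut, tape from where it was at the start of the episode above 0.015 m).
It also fails if it takes over 42 s, if anything falls off the work surface, if the arm or the gripper's body presses on something with over 40 N, if the wrist force passes 120 N, or if a joint passes its speed limit or range.

## Working session

There is one attempt and no reset: what is moved stays moved. The work goes in short steps, each a Python script; the robot and the scene stay as the last script left them, time stands still between calls to the robot, and variables do not carry over. Pictures are saved under pics/ and viewed, and the job is handed in when it is done.

```bash
mkdir -p pics; ls; python3 - <<'E'
from station import bot, eoat, optics, order
import cv2,numpy as np
for n in("top","side"):
    im,d=optics.get_image(n); cv2.imwrite(f"pics/{n}0.png",im); np.save(f"{n}0.npy",d)
    print(n,optics.calibration(n))
s=bot.read_state(); print(s["time"],s["tcp_pos"],s["tcp_rot"],s["grip_width"])
E
```

```text
pics
top {'fovy': 50.65328323289154, 'cx': 283.3608963367141, 'cy': 209.28649340100677, 'dist': array([-0.04331285,  0.        ,  0.        ,  0.        ,  0.        ]), 'R': array([[-0.02450748, -0.99934576, -0.02659757],
       [-0.99717661,  0.02632601, -0.07032601],
       [ 0.07098021,  0.02479896, -0.9971694 ]]), 't': array([2.09627210e-02, 4.99408477e+02, 1.30679467e+03])}
side {'fovy': 44.416665067046694, 'cx': 271.12857595776694, 'cy': 212.43097756398535, 'dist': array([-0.04550794,  0.        ,  0.        ,  0.        ,  0.        ]), 'R': array([[-0.9213366 , -0.38875605,  0.00275829],
       [-0.16781466,  0.39129421, -0.90483539],
       [ 0.35068093, -0.83412084, -0.42575264]]), 't': array([ 458.9029266 ,  136.48506037, 1046.87277188])}
0.1 [187.52115074 647.73502469 230.05384385] [-1.59511100e-04  1.40436100e-01  9.90089200e-01 -1.02614489e-03] 85.20750360995613
```

View pics/top0.png

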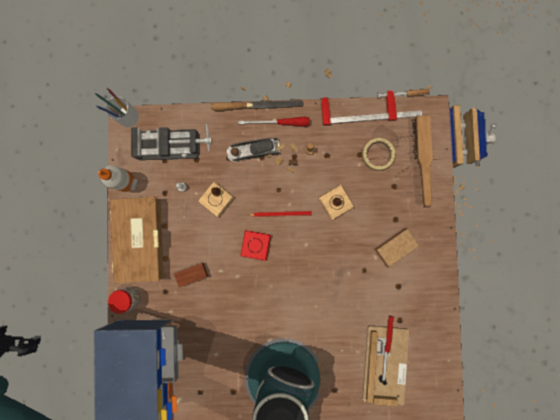

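View pics/side0.png

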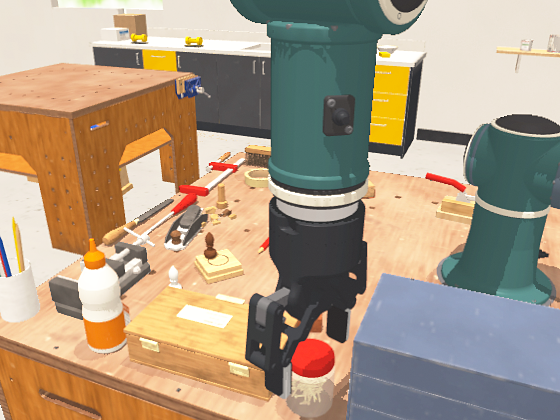

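```bash
python3 - <<'E'
import cv2,numpy as np
a=cv2.imread("pics/top0.png");b=cv2.imread("pics/side0.png")
r=lambda c:cv2.resize(c,(390,390),interpolation=cv2.INTER_CUBIC)
cv2.imwrite("pics/crop0.png",np.hstack([r(a[170:230,185:245]),r(a[172:232,307:367])]))
cv2.imwrite("pics/crop0s.png",cv2.resize(b[220:300,150:260],None,fx=7,fy=7,interpolation=cv2.INTER_CUBIC))
E
```

```text
(no output)
```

View pics/crop0.png

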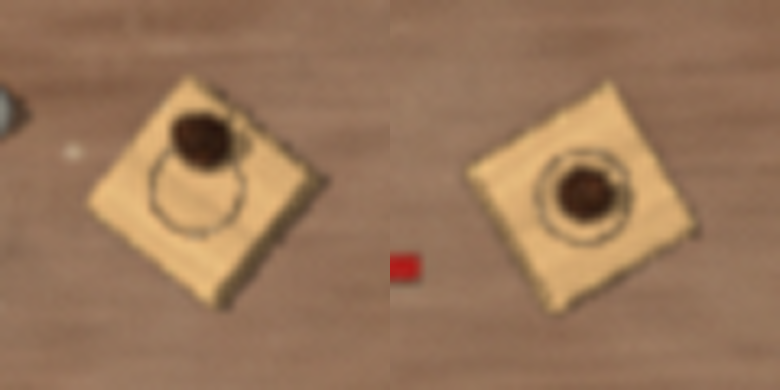

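View pics/crop0s.png

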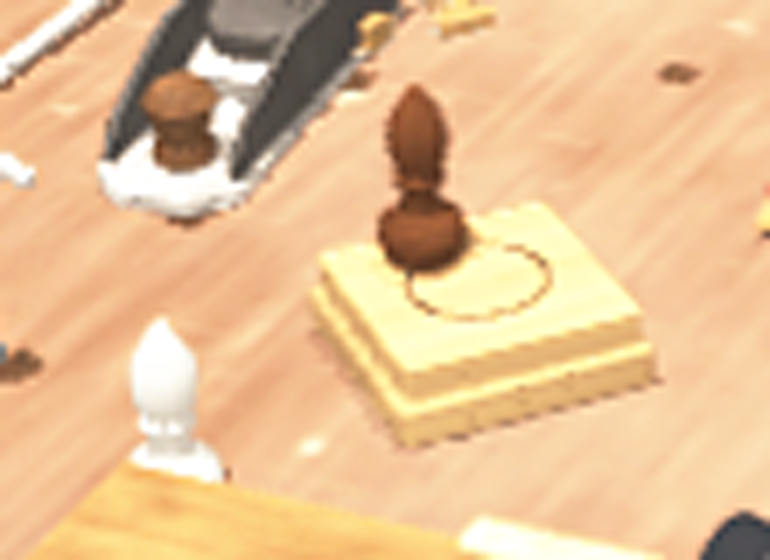

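The loose finial stands off its ring on the left cap in the top view, at about (215,199); the finial itself is at (216,191). It is also visible in the side view at about (210,250). The right cap at (337,202) has its finial centred, so it is the finished one. The red cap at (256,245) and the white finial at (182,186) are decoys. Next I'll measure the positions by fitting a rendered model.

```bash
cat > fit.py <<'E'
import cv2,numpy as np
from scipy.optimize import minimize
PROF=np.array([[0,9],[4.5,12.5],[9,14],[13.5,11.5],[18,7],[20,6],[26,6.3],[32,8],[40,9.5],[46,8.5],[52,5],[58,.5]])
S=8
def cam(cal):
    f=210/np.tan(np.radians(cal["fovy"]/2))
    return np.array([[f,0,cal["cx"]],[0,f,cal["cy"]],[0,0,1]]),np.array(cal["dist"]),np.array(cal["R"]),np.array(cal["t"])
def proj(P,c):
    K,D,R,t=c
    return cv2.projectPoints(np.asarray(P,float).reshape(-1,1,3),cv2.Rodrigues(R)[0],t,K,D)[0].reshape(-1,2)
def back(uv,z,c):
    K,D,R,t=c
    n=cv2.undistortPoints(np.array(uv,float).reshape(-1,1,2),K,D).reshape(-1,2)
    r=np.c_[n,np.ones(len(n))]@R; C=-R.T@t
    return C+r*((z-C[2])/r[:,2])[:,None]
A=np.linspace(0,2*np.pi,48,endpoint=False); CA=np.c_[np.cos(A),np.sin(A)]
def sq(h,a,x,y,z):
    q=np.array([[-h,-h],[h,-h],[h,h],[-h,h]])@np.array([[np.cos(a),np.sin(a)],[-np.sin(a),np.cos(a)]])
    return np.c_[q+[x,y],np.full(4,z)]
def render(p,c,win):
    x,y,a,fx,fy=p; x0,y0,w,h=win
    px=lambda P:((proj(P,c)-[x0-.5,y0-.5])*S*16-8)
    L=np.zeros((h*S,w*S),np.uint8)
    def fill(P,v,hull=True):
        q=px(P).astype(np.float32)
        if hull:q=cv2.convexHull(q)
        cv2.fillConvexPoly(L,np.round(q).astype(np.int32).reshape(-1,1,2),v,shift=4)
    fill(np.r_[sq(40,a,x,y,0),sq(40,a,x,y,14)],1); fill(sq(40,a,x,y,14),2)
    fill(np.r_[sq(37,a,x,y,14),sq(37,a,x,y,26)],1); fill(sq(37,a,x,y,26),2)
    circ=lambda r,z,cx,cy:np.c_[CA*r+[cx,cy],np.full(48,z)]
    fill(circ(22,26,x,y),3);fill(circ(20,26,x,y),2)
    for (z1,r1),(z2,r2) in zip(PROF[:-1],PROF[1:]):
        fill(np.r_[circ(r1,26+z1,fx,fy),circ(r2,26+z2,fx,fy)],4)
    return np.stack([cv2.resize((L==k).astype(np.float32),(w,h),interpolation=cv2.INTER_AREA) for k in range(5)],-1)
def cost(p,im,c,win,full=False):
    M=render(p,c,win).reshape(-1,5); x0,y0,w,h=win
    I=im[y0:y0+h,x0:x0+w].reshape(-1,3).astype(np.float32)
    W=np.ones(len(I))
    for _ in range(3):
        col=np.linalg.solve((M*W[:,None]).T@M+1e-3*np.eye(5),(M*W[:,None]).T@I)
        r=((I-M@col)**2).sum(1); W=1/(1+r/1500)
    e=1500*np.log1p(r/1500)
    return (e.mean(),M@col) if full else e.mean()
def fit(p0,im,c,win):
    best=None
    for _ in range(2):
        s=np.vstack([p0]+[np.array(p0)+d for d in np.diag([4,4,.15,4,4])])
        r=minimize(cost,p0,args=(im,c,win),method="Nelder-Mead",options=dict(initial_simplex=s,xatol=.02,fatol=.01,maxiter=400)); p0=r.x
    return r.x,r.fun
def window(p,c,m=9):
    q=proj(np.r_[sq(40,p[2],p[0],p[1],0),sq(37,p[2],p[0],p[1],26),[[p[3],p[4],84]]],c)
    a=np.floor(q.min(0)-m).astype(int);b=np.ceil(q.max(0)+m).astype(int)
    return a[0],a[1],b[0]-a[0],b[1]-a[1]
E
cat > m0.py <<'E'
from fit import *
from station import optics
P={}
for who,uv,fuv in(("block",(214.5,199.5),(216,191)),("twin",(337,202),(337,202))):
  for n in("top","side"):
    c=cam(optics.calibration(n)); im=cv2.imread(f"pics/{n}0.png")
    if n=="top":
        b=back([uv,fuv],26,c); b1=back([fuv],60,c)
        p0=[b[0,0],b[0,1],.75 if who=="block" else .5,b1[0,0],b1[0,1]]
    else:
        if who=="twin":continue
        p0=P[who]
    win=window(p0,c); p,f=fit(p0,im,c,win)
    if n=="top":P[who]=p
    print(who,n,np.round(p,2),"off",np.round(p[3:]-p[:2],2),"cost",round(f,1))
    _,R=cost(p,im,c,win,True); x0,y0,w,h=win
    R=R.reshape(h,w,3).clip(0,255).astype(np.uint8)
    cv2.imwrite(f"pics/fit_{who}_{n}.png",cv2.resize(np.hstack([im[y0:y0+h,x0:x0+w],R]),None,fx=5,fy=5,interpolation=cv2.INTER_NEAREST))
    np.save(f"p_{who}_{n}.npy",p)
E
time python3 m0.py
python3 - <<'E'
import cv2,numpy as np
f=[cv2.imread(f"pics/fit_{k}.png") for k in("block_top","block_side","twin_top")]
f=[cv2.resize(i,(600,int(i.shape[0]*600/i.shape[1]))) for i in f]; v=np.vstack(f); s=min(1,600/v.shape[0]); cv2.imwrite("pics/fits.png",cv2.resize(v,None,fx=s,fy=s))
E
```

```text
block top [536.59 190.63   0.87 556.41 184.81] off [19.82 -5.82] cost 210.6
block side [537.27 191.93   0.87 557.84 186.76] off [20.57 -5.17] cost 525.2
twin top [ 5.1619e+02 -1.7036e+02  5.0000e-01  5.1736e+02 -1.7175e+02] off [ 1.17 -1.38] cost 198.9
real	0m6.326s
user	0m6.516s
sys	0m0.153s
```

View pics/fits.png

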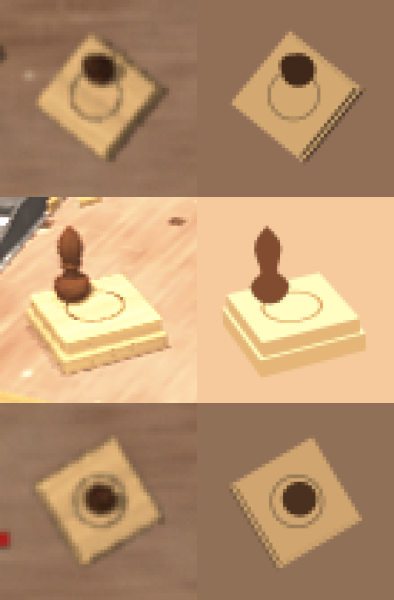

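The fits match the pictures, and the finial is about (+20,-5) mm off centre. Before moving I'll check heights where the hand will come down, beyond the finial.

```bash
python3 - <<'E'
from fit import *
from station import bot,optics
c=cam(optics.calibration("top")); d=np.load("top0.npy"); K,D,R,t=c
v,u=np.mgrid[120:230,140:330]; n=cv2.undistortPoints(np.c_[u.ravel(),v.ravel()].astype(float).reshape(-1,1,2),K,D).reshape(-1,2)
z=d[120:230,140:330].ravel(); X=(np.c_[n,np.ones(len(n))]*z[:,None]-t)@R
for x in range(520,760,15):
    print(x,[int(X[k,2].max()) if (k:=(abs(X[:,0]-x)<8)&(abs(X[:,1]-y)<8)&(z>0)).any() else -1 for y in range(330,20,-15)])
d_=np.array([-20.,5.])/np.hypot(20,5); th=np.arctan2(d_[1],d_[0])
for o in(0,np.pi):
    ph=(th+o)/2; q=[0,np.cos(ph),np.sin(ph),0]
    for s in(40,0):
        print(o,q,np.round(bot.solve_ik([557-s*d_[0],186-s*d_[1],30],q),2) )
E
```

```text
520 [4, 4, 4, 5, 4, 3, 27, 29, 28, 30, 30, 28, 30, 5, 4, 3, 4, 3, 5, 6, 5]
535 [4, 3, 4, 6, 3, 2, 27, 29, 32, 31, 34, 29, 29, 27, 4, 3, 5, 3, 5, 3, 7]
550 [5, 4, 2, 6, 4, 3, 23, 27, 29, 81, 80, 30, 29, 23, 5, 3, 3, 0, 7, 6, 2]
565 [5, 7, 60, 60, 4, 2, 6, 21, 29, 80, 83, 30, 2, 1, 4, 1, 5, 5, 4, 4, 6]
580 [3, 6, 60, 60, 3, 5, 1, 4, 25, 27, 26, 3, 4, 4, 2, 3, 6, 4, 4, 3, 2]
595 [2, 4, 14, 14, 4, 4, 2, 4, 4, 15, 2, 2, 4, 4, 3, 6, 5, 1, 5, 2, 5]
610 [8, 5, 3, 5, 4, 3, 2, 3, 3, 5, 5, 3, 7, 5, 2, 2, 5, 3, 3, 4, 4]
625 [5, 5, 5, 5, 3, 3, 3, 5, 1, 3, 5, 5, 4, 4, 1, 2, 4, 4, 3, 4, 4]
640 [5, 6, 5, 2, 2, 1, 4, 2, 3, 3, 3, 2, 2, 9, 3, 2, 4, 3, 3, 3, 1]
655 [2, 3, 4, 4, 4, 1, 4, 4, 4, 3, 4, 2, 7, 18, 32, 36, 37, 44, 39, 33, 11]
670 [65, 58, 36, 31, 34, 55, 49, 3, 2, 2, 4, 8, 9, 36, 38, 8, 37, 36, 43, 45, 49]
685 [69, 57, 36, 36, 37, 55, 53, 5, 45, 45, 4, 5, 9, 35, 38, 11, 30, 40, 44, 49, 50]
700 [65, 60, 50, 53, 50, 55, 55, 53, 58, 54, 2, 3, 13, 24, 31, 34, 39, 42, 41, 46, 54]
715 [64, 57, 53, 52, 53, 54, 53, 53, 57, 54, 3, 4, 3, 6, 5, 4, 4, 29, 37, 39, 36]
730 [66, 57, 36, 37, 47, 56, 59, 2, 58, 2, 3, 3, 3, 3, 3, 4, 7, 3, 3, 4, 2]
745 [64, 46, 34, 35, 35, 53, 52, 4, 65, 2, 7, 3, 4, 4, 4, 3, 5, 5, 6, 3, 5]
0 [0, np.float64(0.12218326369570456), np.float64(0.992507556682903), 0] [ 0.25  0.36  1.89 -0.    0.9  -1.08]
0 [0, np.float64(0.12218326369570456), np.float64(0.992507556682903), 0] [ 0.28  0.3   1.96 -0.    0.88 -1.05]
3.141592653589793 [0, np.float64(-0.992507556682903), np.float64(0.12218326369570462), 0] [ 0.25  0.36  1.89 -0.    0.9   2.06]
3.141592653589793 [0, np.float64(-0.992507556682903), np.float64(0.12218326369570462), 0] [ 0.28  0.3   1.96 -0.    0.88  2.1 ]
```

```bash
cat > go1.py <<'E'
from station import bot,eoat,optics
import numpy as np,cv2
d=np.array([-20.,5.])/np.hypot(20,5); th=np.arctan2(d[1],d[0]); q=[0,np.cos(th/2),np.sin(th/2),0]
eoat.set_gripper(0)
F=np.array([557,186.]); s=F-d*40
bot.move_pose([*s,160],q)
print(bot.read_state()["tcp_pos"])
print("hit",bot.move_linear([*s,31],v=80,f_stop=6))
st=bot.read_state(); print(st["time"],st["tcp_pos"],st["ft_force"],st["grip_width"])
for n in("top","side"): cv2.imwrite(f"pics/{n}1.png",optics.get_image(n)[0])
E
python3 go1.py; python3 - <<'E'
import cv2,numpy as np
b=cv2.imread("pics/side1.png");a=cv2.imread("pics/top1.png")
r=lambda c:cv2.resize(c,None,fx=4,fy=4,interpolation=cv2.INTER_CUBIC)
cv2.imwrite("pics/c1.png",np.hstack([r(b[190:310,150:250]),r(a[130:250,165:265])]))
E
```

```text
[595.67976631 177.30598705 160.20248091]
hit False
4.8667 [596.32788044 176.44539221  31.66377385] [-0.18670737 -0.22394162  0.12975771] 0.019497500308331722
```

View pics/c1.png

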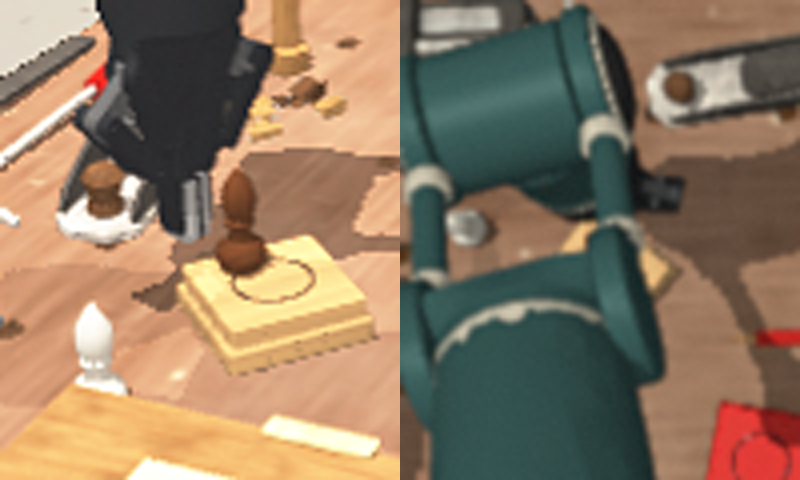

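The side view shows the fingertip standing just beyond the finial (crop px 185,215 against 240,245), lined up for the push and touching nothing. I'll push in stages and watch with the side camera.

```bash
cat > push.py <<'E'
import sys
from fit import *
from station import bot,optics
d=np.array([-20.,5.])/np.hypot(20,5); s=np.array([557,186.])-d*40
def track(tag,ps):
    im,_=optics.get_image("side"); cv2.imwrite(f"pics/s_{tag}.png",im)
    c=cam(optics.calibration("side"))
    win=window(ps,c,4); p,f=fit(ps,im,c,win)
    print(tag,np.round(p,2),"off",np.round(p[3:]-p[:2],2),"cost",round(f,1)); return p
if __name__=="__main__":
    p=np.load("p_block_side.npy") if len(sys.argv)<4 else np.load("p_last.npy")
    for i,L in enumerate(map(float,sys.argv[2].split(","))):
        bot.move_linear([*(s+d*L),31],v=25)
        st=bot.read_state(); print(L,round(st["time"],2),np.round(st["tcp_pos"],1),np.round(st["ft_force"],2))
        p=track(f"{sys.argv[1]}_{i}",p)
    np.save("p_last.npy",p)
E
python3 push.py a 0,20,26
```

```text
0.0 5.22 [595.9 176.3  31.2] [-0.5  -0.08 -0.06]
a_0 [536.71 192.1    0.89 557.03 187.48] off [20.32 -4.63] cost 1298.7
20.0 6.22 [576.5 181.2  31. ] [ 0.09  0.23 -0.01]
a_1 [536.49 192.63   0.88 552.26 188.24] off [15.78 -4.39] cost 1433.7
26.0 6.66 [570.3 182.6  31. ] [ 0.44 -0.32 -0.38]
a_2 [536.59 192.52   0.88 546.31 190.1 ] off [ 9.72 -2.42] cost 1524.3
```

```bash
python3 push.py b 33 c; python3 - <<'E'
import cv2
b=cv2.imread("pics/s_b_0.png")
cv2.imwrite("pics/c2.png",cv2.resize(b[190:310,150:270],None,fx=5,fy=5,interpolation=cv2.INTER_CUBIC))
E
```

```text
33.0 7.14 [563.5 184.4  31. ] [-0.35  0.13 -0.76]
b_0 [536.76 192.87   0.89 538.99 192.55] off [ 2.22 -0.31] cost 1601.1
```

View pics/c2.png

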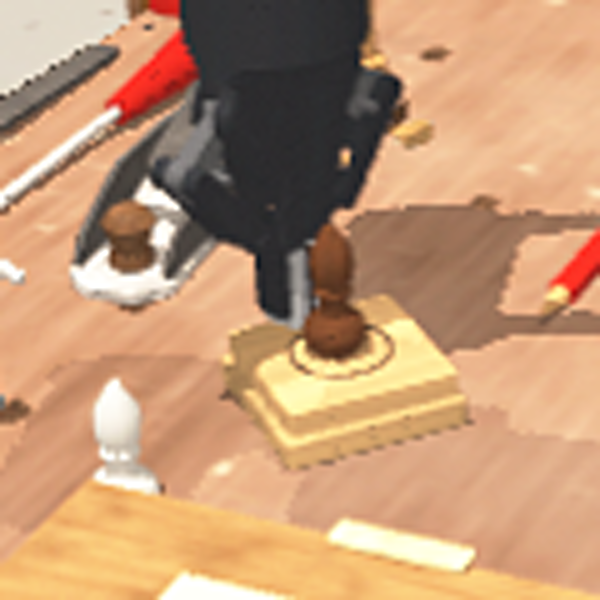

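The finial now stands upright inside the ring, with its foot at crop px (335,345) and the ring centre near (343,345). About 2 mm remains, so I'll push 1.7 mm more, then retreat and check with both cameras.

```bash
python3 push.py d 34.7 c; cat > ver.py <<'E'
from push import *
bot.move_linear([*(s+d*5),31.5],v=60)
bot.move_linear([*(s+d*5),170],v=150)
bot.move_pose([350,480,260],bot.read_state()["tcp_rot"])
print(bot.read_state()["time"])
p0=np.load("p_last.npy")
out=[]
for n in("side","top"):
    im,_=optics.get_image(n); cv2.imwrite(f"pics/{n}9.png",im); c=cam(optics.calibration(n))
    win=window(p0,c); p,f=fit(p0,im,c,win); print(n,np.round(p,2),"off",np.round(p[3:]-p[:2],2),round(f,1))
    x0,y0,w,h=win; out.append(cv2.resize(im[y0:y0+h,x0:x0+w],(390,int(390*h/w)),interpolation=cv2.INTER_CUBIC)[:390])
    if n=="top":
        pt=np.load("p_twin_top.npy"); w2=window(pt,c); p2,f=fit(pt,im,c,w2); print("twin",np.round(p2,2),np.round(p2[3:]-p2[:2],2))
H=max(o.shape[0] for o in out)
cv2.imwrite("pics/ver.png",np.hstack([cv2.copyMakeBorder(o,0,H-o.shape[0],0,0,0) for o in out]))
E
python3 ver.py
```

```text
34.7 7.44 [562.1 184.7  31. ] [ 0.35 -0.14 -0.55]
d_0 [536.8  192.58   0.88 537.98 192.28] off [ 1.18 -0.31] cost 1584.3
10.6833
side [537.2  192.09   0.88 538.28 192.38] off [1.08 0.29] 730.2
top [535.95 191.11   0.87 537.61 190.85] off [ 1.67 -0.25] 222.9
twin [ 5.1618e+02 -1.7043e+02  5.0000e-01  5.1730e+02 -1.7176e+02] [ 1.12 -1.34]
```

View pics/ver.png

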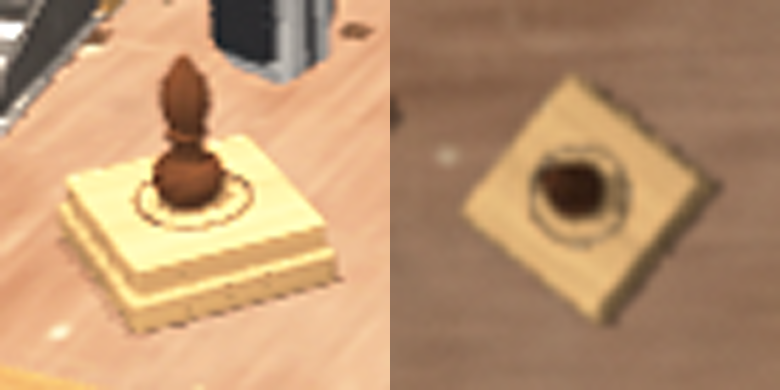

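Both cameras put the finial about 1 mm off centre: upright, with bare wood all round it inside the ring. Neither cap has moved, and the arm is clear. I'll hand the job in.

```bash
python3 -c "
from station import bot,order
order.close_job(); print(bot.read_state()['time'])"
```

```text
the job is handed in; nothing more can be done
the job is handed in; nothing more can be done
```

The finial now stands upright inside its ring, about 1 to 1.7 mm off centre against the 6 mm allowed, and the job is handed in. I shut the gripper and lowered the fingertip about 5 mm above the cap, beyond the finial. I then pushed it 20 mm towards the middle in stages of a few millimetres, checking with the side camera after each.

**Last checks:**
- **Centring:** after the arm moved clear, the side camera gave an offset of (1.1, 0.3) mm and the top camera (1.7, -0.3) mm. The top camera also reads about (1.1, -1.3) mm for the glued finial, so part of its figure is probably measuring error. Bare wood shows all round inside the ring.
- **Caps:** neither cap moved by more than about 1 mm, which is within measuring error.
- **Contact:** force readings during the pushes stayed under about 1 N. The arm was clear of everything before hand-in, at about 10.7 s.
- **Disagreement:** the two cameras differ by 1 to 1.5 mm on the cap's absolute position, within the stated calibration. It does not affect the centring, which is measured within each picture.
- **Not checked:** I did not measure the tools and other bystanders again at the end. The arm's path kept clear of them and no contact showed.

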